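Fit the pivot stud in a board holder and set its clamp nut a quarter turn slack

ROBOT

A 7-joint arm with a two-finger parallel gripper is mounted at the origin on the work surface. World frame = base frame: x ahead of the robot, y to its left, z up, the work surface at z = 0. Lengths are in mm, angles in degrees, forces in N, time in s.
With the tool pointing down it reaches from about 425 to 875 mm from the base axis. Payload 4.7 kg.
Tool frame: the origin (TCP) lies midway between the tips of the shut fingers; the grasp point (between the pads) lies manip.grip_depth behind it (manip.grip_depth is the distance from the TCP to the grasp point, in mm); x points along the fingers, y is the direction in which the jaws open and shut, and the axes are right-handed (so a half turn about x gives the same grasp; the last joint's range is limited). The gripper opens to 85 mm and grips with 20 to 120 N. Pads are 22 mm wide; open, the fingers measure 114 mm over their backs; the gripper's body (76 mm by 85 mm) begins 54 mm behind the grasp point. The pads swing forward as they close: fully open they stand 13 mm farther back than shut.
Start: joints at [-63.02, 18.392, -4.016, 83.108, 1.295, 78.541, -3.26], TCP at [286.729, 583.362, 231.349] pointing down, gripper open.
Joint ranges: [-163.93, 163.93], [-17.29, 119.83], [-79.2, 71.16], [3.27, 140.29], [-89.18, 269.18], [5.43, 117.66], [-154.24, 154.24]. Speed limits (degrees/s): [147.25, 147.25, 180, 180, 180, 180, 180].

INTERFACE

Orientations are given as a 3x3 rotation matrix whose columns are the frame's x, y, z axes.
In Python, from cell import telemetry, imaging, order, manip gives the robot as it stands.
- The arm moves only by the tool arm_command, never from a script. Its argument "targets" is a list of rows, each an object of numbers: "hand": the closure in counts, from 0 (fully open) to 255 (shut); "tx", "ty", "tz": the shift along the tool's x, y, z in m; "yaw": the turn about the tool's x in degrees. A call has 1 to 8 rows; each row is the pose to reach, as a shift and turn from the pose measured when the call began, along the tool's axes at that moment; what a row does not reach only later rows make up. A row lasts 1/8 s, in which the tool goes at most 62.5 mm and 10.7 degrees, less where a joint would pass 70% of its speed; a pose out of reach is approached as far as the arm can. A call with a gripper value outside its range is refused whole. The fingers move at their own pace and stop on an object; the grip force is fixed at half the most. Time passes only in rows, so rows that repeat a pose let the fingers close. It gives the time, the measured TCP pose, the force and the opening at its end, in the units of the state.
- telemetry.get_state(): the state, without advancing time (a new reading comes with each control period).
- imaging.snapshot(name): name is "scene" or "top" or "wrist"; returns the picture (400x640x3 uint8, red, green, blue); there is no depth.
- imaging.camera_model(name): a dict with "fx", "fy", "cx", "cy" (pixels), "extrinsics" (4x4, takes a point from world to camera coordinates); the wrist camera has in their place "tool_from_camera" (4x4, takes a point from camera to tool coordinates, whose origin is the TCP and whose axes are the tool frame's). Camera axes: x right, y up, looking along -z (the intrinsics and any distortion apply to the point x, -y, -z); pixel columns grow to the right and rows downward; lengths in mm; the calibration is good to about 2 mm. A picture is of the moment at which its call begins: read the wrist's pose just before it. camera_model takes no time and is no camera call.
- order.sign_off(): hands the job in, once; it reports no verdict.
The state is a dict: "t": time; "qpos": joint angles; "qd": joint speeds; "effort": joint torques, N m; "ee_pos": TCP position; "orientation": TCP orientation; "ft_force": force on the tool from outside, world axes, zero at the start; "torque": the same for the moment, N m; "grip_width": finger opening in mm.
Only numpy, scipy, OpenCV 4.12 (cv2) and the standard library are available. Lean on these libraries where they do the work, as an engineer would, in place of code of your own. Each camera call takes 0.05 s, during which the arm holds its last target.

TASK

Take the red-headed pivot stud out of the wooden stand and set it into the socket of the board-holder base, tapered end down, until its head sits flat on the socket's rim, and let go of it. Then screw the black knurled nut on the socket clockwise (seen from above) until it bottoms out, back it off a quarter turn so that the stud can swivel, and finish while still holding the nut there in the gripper, without letting go. Leave the dish, the circuit board, the pliers and the cutters where they lie.

Things in the scene. Friction and masses are not known exactly. Their poses are not given: they have to be found in the camera images.
- base: Board-holder base, fixed to the bench: grey round foot 90 mm in diameter and 18 mm high, and on its middle an upright steel socket tube, 30 mm outside, with a straight round bore of 20 mm diameter, open at the top and 35 mm deep. Tube and bore stand on the base's axis. Origin: centre of the underside, on the bench; z up.
- socket_rim (a point): Centre of the socket's mouth, on the flat rim of the tube, 60 mm above the bench. z up.
- stud: Loose pivot stud, 70 g, standing upright in the wooden stand: brass tapered foot, 24 mm long, 12 mm in diameter at its tip and 18 mm at its top, under a red cylindrical head 26 mm in diameter and 22 mm high (46 mm overall). Origin: centre of the foot's tip; z runs up through the head. The head's flat underside, 24 mm above the origin, rests on the stand now and on the socket's rim when seated.
- stand: Fixed wooden block 70 x 70 x 35 mm with a 22 mm hole in the middle of its top, 30 mm deep, in which the stud stands. Origin: centre of the underside; z up.
- nut: Black knurled ring nut round the socket tube, 44 mm in diameter, 22 mm high, with a white mark on its top and side. Origin: the nut's centre, on the tube's axis, 37 mm above the bench when bottomed out and 4 mm higher per full turn off. Already on its thread. This frame rises with the nut but does not turn. The seated stud's head stands above its middle, to 82 mm over the bench; round the nut it is free down to the foot, 18 mm.
- nut_turn (a joint): Turn of the nut, rad: 0 = bottomed out against a hard stop; grows as the nut is unscrewed, counter-clockwise seen from above (upper stop at 4.5). A quarter turn off the bottom is 1.57. It turns stiffly with about 0.06 N m of friction and stays where it is left. At 0 the nut's white mark stands over the orange mark on the foot (at the base's +x).
- dish: Bystander: loose clear plastic dish with blue parts, 72 mm in diameter, 12 mm high. Origin: centre of the underside.
- pcb: Bystander: loose tan circuit board 60 x 50 x 4 mm, 7 mm high at its black chip. Origin: centre of the underside.
- pliers: Bystander: loose pliers with red handles, about 150 mm long, 12 mm high, lying flat. Origin: under the pivot; x along the jaws.
- cutters: Bystander: loose side cutters with green handles, about 115 mm long, 12 mm high, lying flat. Origin: under the pivot; x along the jaws.
There are look-alikes about, which are no part of the job. There is more than one size of the base; the one meant has the size given above.

How it is judged (in metres and radians):
On the way, in this order (a step that is already met when the one before it is completed fails the run):
1. the stud is seated in the socket, upright, and let go (horizontal distance between stud and socket_rim below 0.004 m and z of stud in the frame of socket_rim below -0.022 m and angle between stud's own z axis and vertical below 0.08 rad and contact force between the fingers and stud below 0.3 N), for 0.2 s.
2. the nut is screwed down until it bottoms out (value of joint nut_turn below 0.1 rad), for 0.1 s.
At the end, for the whole second after the job is handed in: The nut is a quarter turn (90 degrees, give or take 20) off its bottom stop and is held in the fingers with more than 2 N; the stud stands upright in the socket with its head on the rim (within 2 mm in height, 4 mm of the axis, tilt under 0.08 rad), not touched by the fingers (all of step 1 and value of joint nut_turn between 1.22 and 1.92 rad and contact force between the fingers and nut above 2 N); the arm keeps its last pose, push and grip.
It fails at once if a bystander (dish, circuit board, pliers or cutters) is shifted by more than 20 mm (distance of any of dish, pcb, pliers, cutters from where it was at the start of the episode above 0.02 m).
It also fails if it takes over 72 s, if anything falls off the work surface, if the arm or the gripper's body presses on something with over 40 N, if the wrist force passes 120 N, or if a joint passes its speed limit or range.

## Working session

There is one attempt and no reset: what is moved stays moved. The work goes in short steps, Python scripts to look and compute and a tool call to move; the robot and the scene stay as the last step left them, time stands still between calls to the robot, and variables do not carry over. Pictures are saved under pics/ and viewed, and the job is handed in when it is done.

Besides the shell and the picture viewer there is one more tool, called by a JSON object that holds its "op" and its "data". arm_command: Moves the arm, as the interface text tells. Its arguments: {"type":"object","properties":{"targets":{"type":"array","items":{"type":"object","properties":{"hand":{"type":"number"},"tx":{"type":"number"},"ty":{"type":"number"},"tz":{"type":"number"},"yaw":{"type":"number"}}}}},"required":["targets"]}

```bash
mkdir -p pics; ls; python3 - <<'E'
from cell import telemetry, imaging, order, manip
import cv2,numpy as np
s=telemetry.get_state()
for k in s: print(k,np.round(s[k],3).tolist())
print(manip.grip_depth)
for n in ["scene","top","wrist"]:
    im=imaging.snapshot(n); cv2.imwrite(f"pics/{n}0.png",im[:,:,::-1])
    m=imaging.camera_model(n); print(n,{k:np.round(v,3).tolist() for k,v in m.items()})
E
```

```text
pics
t 0.0
qpos [-63.019, 18.439, -4.014, 83.177, 1.294, 78.539, -3.258]
qd [-0.04, -0.004, -0.099, 0.07, 0.055, -0.099, -0.074]
effort [0.0, -49.359, -0.382, -31.433, 0.013, 0.011, -0.0]
ee_pos [286.512, 582.84, 230.203]
orientation [[-0.001, 0.441, 0.897], [-0.002, 0.897, -0.441], [-1.0, -0.002, 0.0]]
ft_force [-0.793, -0.034, 0.33]
torque [-0.013, 0.068, -0.005]
grip_width 85.745
18.700000000000003
scene {'fx': 454.742, 'fy': 454.742, 'cx': 312.094, 'cy': 203.926, 'extrinsics': [[0.106, 0.994, -0.0, -30.495], [-0.575, 0.061, 0.816, 303.896], [0.812, -0.086, 0.578, -1497.102], [0.0, 0.0, 0.0, 1.0]]}
top {'fx': 409.668, 'fy': 409.668, 'cx': 313.58, 'cy': 198.213, 'extrinsics': [[-0.028, -0.999, 0.031, -15.247], [0.999, -0.027, 0.046, -613.43], [-0.045, 0.032, 0.998, -761.422], [0.0, 0.0, 0.0, 1.0]]}
wrist {'fx': 277.622, 'fy': 277.622, 'cx': 318.24, 'cy': 204.005, 'tool_from_camera': [[-0.0, 0.267, -0.964, -142.851], [1.0, -0.001, -0.0, -0.738], [-0.001, -0.964, -0.267, -66.897], [0.0, 0.0, 0.0, 1.0]]}
```

View pics/scene0.png

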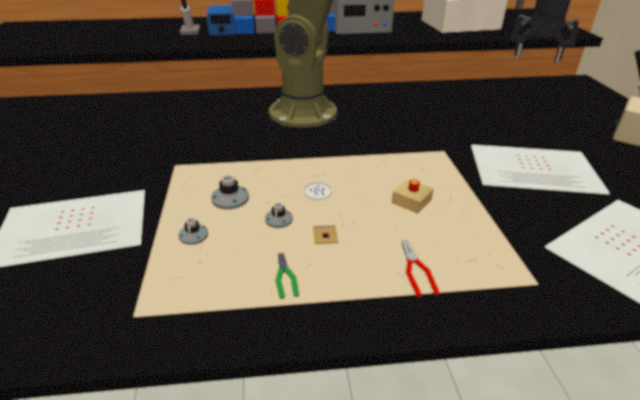

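View pics/top0.png

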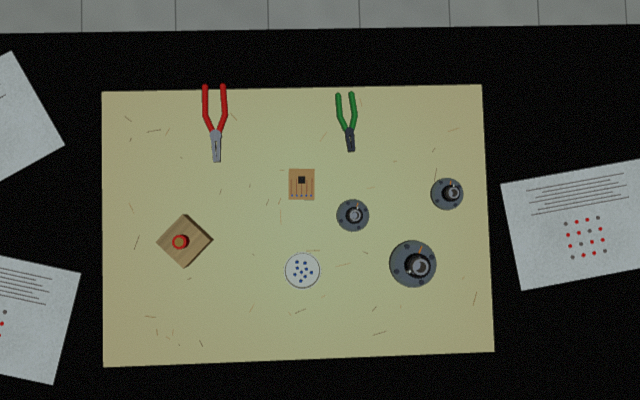

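View pics/wrist0.png

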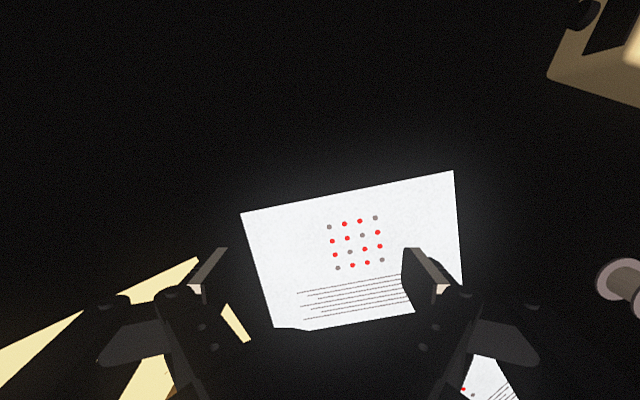

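```bash
cat > h.py <<'E'
from cell import telemetry, imaging, order, manip
import cv2,numpy as np
def ray(n,u,v,T=None):
    m=imaging.camera_model(n)
    d=np.array([(u-m['cx'])/m['fx'],-(v-m['cy'])/m['fy'],-1.])
    if n=='wrist':
        M=T@np.array(m['tool_from_camera']); return M[:3,3],M[:3,:3]@d
    E=np.array(m['extrinsics']); R=E[:3,:3]
    return -R.T@E[:3,3],R.T@d
def at(n,u,v,z,T=None):
    o,d=ray(n,u,v,T); return o+d*(z-o[2])/d[2]
def proj(n,p,T=None):
    m=imaging.camera_model(n)
    E=np.linalg.inv(T@np.array(m['tool_from_camera'])) if n=='wrist' else np.array(m['extrinsics'])
    c=E[:3,:3]@np.asarray(p,float)+E[:3,3]
    return m['cx']+m['fx']*c[0]/-c[2], m['cy']+m['fy']*c[1]/c[2]
def toolT():
    s=telemetry.get_state(); T=np.eye(4);T[:3,:3]=s['orientation'];T[:3,3]=s['ee_pos'];return T,s
def snap(n,f):
    T,s=toolT(); im=imaging.snapshot(n)[:,:,::-1].copy(); cv2.imwrite('pics/'+f,im); return im,T,s
def circ(p,r,n=40):
    a=np.linspace(0,2*np.pi,n); return [np.array(p)+[r*np.cos(t),r*np.sin(t),0] for t in a]
E
python3 - <<'E'
from h import *
im=cv2.imread('pics/top0.png'); 
a=cv2.resize(im[215:310,365:460],None,fx=6,fy=6,interpolation=cv2.INTER_CUBIC);cv2.imwrite('pics/c1.png',a)
b=cv2.resize(im[200:280,145:225],None,fx=6,fy=6,interpolation=cv2.INTER_CUBIC);cv2.imwrite('pics/c2.png',b)
hsv=cv2.cvtColor(im,cv2.COLOR_BGR2HSV)
# not-bench mask for bases: bench is yellowish
m=((hsv[...,1]<90)|(hsv[...,2]<60)).astype(np.uint8)*255
m[:, :110]=0;m[:,478:]=0;m[:165]=0;m[345:]=0
cs,_=cv2.findContours(m,cv2.RETR_EXTERNAL,cv2.CHAIN_APPROX_NONE)
for c in cs:
    if cv2.contourArea(c)>200:
        (u,v),r=cv2.minEnclosingCircle(c); P=at('top',u,v,9)
        d=np.linalg.norm(at('top',u+r,v,18)-at('top',u-r,v,18))
        print(np.round([u,v,r],1),P.round(1),'diam',d.round(1), cv2.fitEllipse(c))
r=((hsv[...,1]>150)&((hsv[...,0]<8)|(hsv[...,0]>172))).astype(np.uint8)
r[:200]=0; 
n,l,st,ce=cv2.connectedComponentsWithStats(r)
for i in range(1,n):
    if st[i][4]>30: print(st[i],ce[i],at('top',*ce[i],57).round(1), at('top',*ce[i],46).round(1))
print(ray('top',0,0)[0],ray('scene',0,0)[0])
E
```

```text
[293.5 254.5 204.2] [507.5   8.6   9. ] diam 763.0 ((293.5, 254.5), (203.85511779785156, 459.5075378417969), 90.0)
[172 235  17  14 123] [180.73170732 241.10569106] [541.5 205.5  57. ] [541.  208.7  46. ]
[577.75097587  -7.11263682 788.95234357] [1392.85782018 -117.07093894  617.12011886]
```

View pics/c1.png

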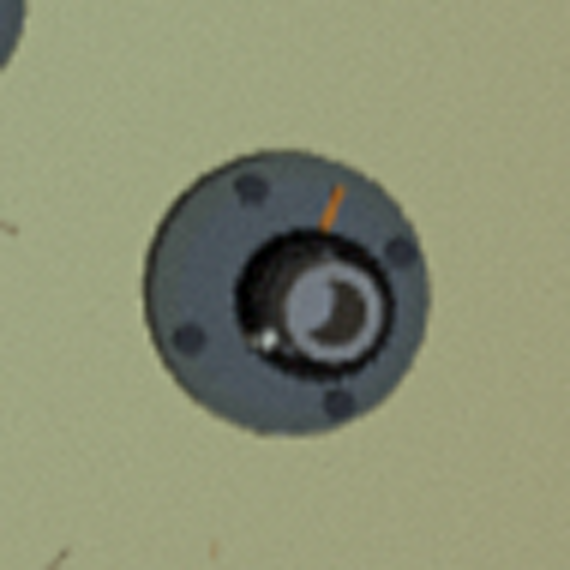

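View pics/c2.png

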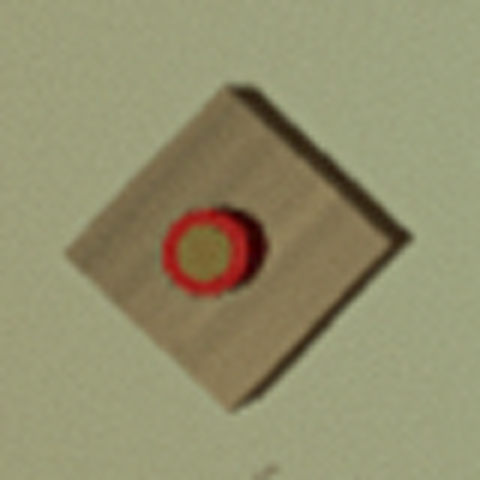

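Candidates for the base in the top view: (413,263) about 47 px across ≈ 90 mm, and (353,215) and (447,194) about 33 px ≈ 62 mm. The first one fits, and the crop confirms it: a grey foot with an orange mark, the black nut and a steel tube. The stud is the single red head, at (179,242).

```bash
python3 - <<'E'
from h import *
f=lambda x,o:o+(x+.5)/6-.5
st=at('top',f(206,145),f(253,200),57); print('stud',st)
print('foot',at('top',f(287,365),f(293,215),18), 'diam',142/3/409.67*771)
print('rim',at('top',f(332,365),f(313,215),60))
a=at('top',f(340,365),f(187,215),18);b=at('top',f(327,365),f(228,215),18);print('orange',a,b)
print('whitemark z~60',at('top',f(266,365),f(341,215),50))
T,s=toolT()
d=np.array([st[0],st[1],200])-T[:3,3]; print(d, T[:3,:3].T@d)
im=cv2.imread('pics/scene0.png');
cv2.imwrite('pics/c3.png',cv2.resize(im[160:230,190:450],None,fx=3,fy=3,interpolation=cv2.INTER_CUBIC))
for p in [(st[0],st[1],57),(at('top',f(332,365),f(313,215),60))]: print(proj('scene',p))
E
```

```text
stud [540.47142432 208.70348622  57.        ]
foot [ 484.56259802 -214.99854185   18.        ] diam 89.08145580589255
rim [ 483.3070511  -216.91063151   60.        ]
orange [ 517.18458628 -233.13748108   18.        ] [ 504.4718302  -228.48934708   18.        ]
whitemark z~60 [ 474.29656158 -199.43616946   50.        ]
[ 253.91342067 -374.25386995  -30.46468818] [  30.83306096 -223.84300209  392.95001509]
(np.float64(414.1250679033868), np.float64(180.9712718327553))
(np.float64(227.70159951331186), np.float64(177.18792832067174))
```

View pics/c3.png

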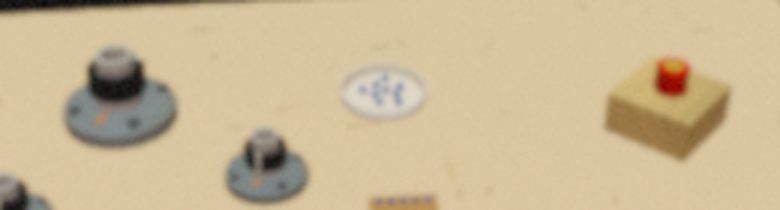

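{"op": "arm_command", "data": {"targets": [{"tx": 0.004, "ty": -0.028, "tz": 0.049, "hand": 0}, {"tx": 0.008, "ty": -0.056, "tz": 0.098, "hand": 0}, {"tx": 0.012, "ty": -0.084, "tz": 0.147, "hand": 0}, {"tx": 0.016, "ty": -0.112, "tz": 0.196, "hand": 0}, {"tx": 0.02, "ty": -0.14, "tz": 0.245, "hand": 0}, {"tx": 0.024, "ty": -0.168, "tz": 0.294, "hand": 0}, {"tx": 0.028, "ty": -0.196, "tz": 0.343, "hand": 0}, {"tx": 0.031, "ty": -0.224, "tz": 0.393, "hand": 0}]}}

```text
validation failed for argument at $.ta...
```

{"op": "arm_command", "data": {"targets": [{"tx": 0, "ty": 0, "tz": 0, "hand": 60}, {"tx": 0, "ty": 0, "tz": 0, "hand": 60}, {"tx": 0, "ty": 0, "tz": 0, "hand": 60}]}}

```text
validation failed for argument at $.ta...
```

```bash
python3 - <<'E'
from h import *
im,T,s=snap('wrist','w1.png'); print(s['t'],T.round(3),s['grip_width'],s['qpos'].__repr__())
print(proj('wrist',[540.5,208.7,57],T))
E
```

```text
0.15 [[-1.00000e-03  4.41000e-01  8.97000e-01  2.86558e+02]
 [-1.00000e-03  8.97000e-01 -4.41000e-01  5.82957e+02]
 [-1.00000e+00 -1.00000e-03  0.00000e+00  2.30465e+02]
 [ 0.00000e+00  0.00000e+00  0.00000e+00  1.00000e+00]] 85.38500234589837 array([-63.01962034,  18.42940994,  -4.01504497,  83.15985008,
         1.2944522 ,  78.54180239,  -3.26065125])
(np.float64(173.30831205373002), np.float64(436.7956540162843))
```

View pics/w1.png

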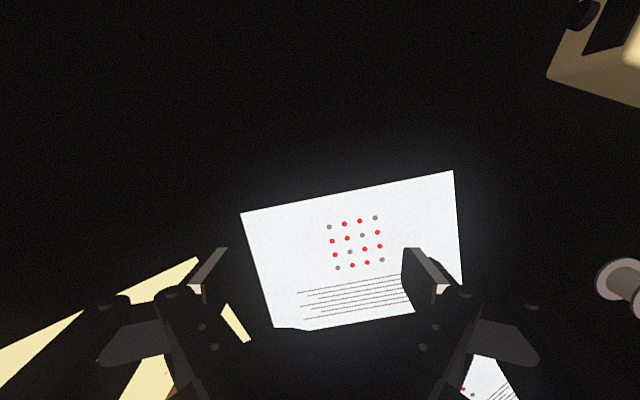

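The arm did not move because the call failed validation, probably for want of the yaw key. I'll resend with it included.

{"op": "arm_command", "data": {"targets": [{"tx": 0.004, "ty": -0.028, "tz": 0.049, "yaw": 0, "hand": 0}, {"tx": 0.008, "ty": -0.056, "tz": 0.098, "yaw": 0, "hand": 0}, {"tx": 0.012, "ty": -0.084, "tz": 0.147, "yaw": 0, "hand": 0}, {"tx": 0.016, "ty": -0.112, "tz": 0.196, "yaw": 0, "hand": 0}, {"tx": 0.02, "ty": -0.14, "tz": 0.245, "yaw": 0, "hand": 0}, {"tx": 0.024, "ty": -0.168, "tz": 0.294, "yaw": 0, "hand": 0}, {"tx": 0.028, "ty": -0.196, "tz": 0.343, "yaw": 0, "hand": 0}, {"tx": 0.031, "ty": -0.224, "tz": 0.393, "yaw": 0, "hand": 0}]}}

```text
t: 1.2
ee_pos: [541.1, 207.1, 199.8]
orientation: [[-0.0, 0.441, 0.898], [-0.001, 0.898, -0.441], [-1.0, -0.001, 0.0]]
ft_force: [0.1, 0.9, 0.2]
grip_width: 85.7
```

```bash
python3 - <<'E'
from h import *
im,T,s=snap('wrist','w2.png'); print(s['t'],T.round(3),s['grip_width'],s['qpos'].__repr__())
print(proj('wrist',[540.5,208.7,57],T))
E
```

```text
1.2 [[-0.00000e+00  4.41000e-01  8.98000e-01  5.41134e+02]
 [-1.00000e-03  8.98000e-01 -4.41000e-01  2.07136e+02]
 [-1.00000e+00 -1.00000e-03  0.00000e+00  1.99779e+02]
 [ 0.00000e+00  0.00000e+00  0.00000e+00  1.00000e+00]] 85.65202537427948 array([-34.22204829,  10.7748729 ,  12.06628564,  96.44144829,
        -2.3030525 ,  73.07029254,  42.1587296 ])
(np.float64(320.0433314615125), np.float64(191.7971001056015))
```

View pics/w2.png

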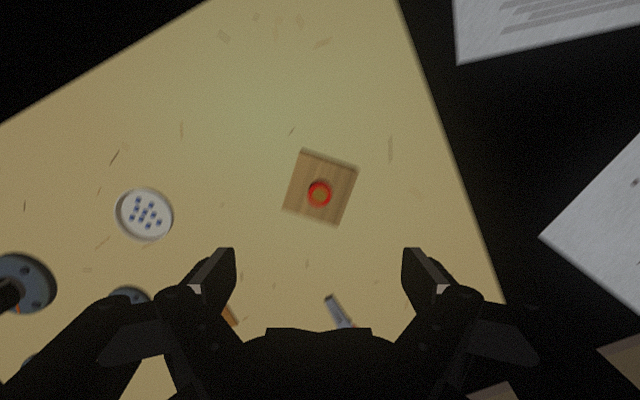

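```bash
python3 - <<'E'
from h import *
im=cv2.imread('pics/w2.png');hsv=cv2.cvtColor(im,cv2.COLOR_BGR2HSV)
T,s=toolT()
r=((hsv[...,1]>170)&((hsv[...,0]<8)|(hsv[...,0]>172))&(hsv[...,2]>60)).astype(np.uint8)
n,l,st,ce=cv2.connectedComponentsWithStats(r)
for i in range(1,n):
    if st[i][4]>30: print(st[i],ce[i])
# brass disc centre
y=((hsv[180:210,305:335,1]>0)).any()
c=cv2.findContours(r,cv2.RETR_CCOMP,cv2.CHAIN_APPROX_NONE)
for k,h in zip(c[0],c[1][0]): 
    if cv2.contourArea(k)>20: print(cv2.fitEllipse(k),h)
cv2.imwrite('pics/c4.png',cv2.resize(im[170:220,295:345],None,fx=10,fy=10,interpolation=cv2.INTER_CUBIC))
E
```

```text
[308 182  23  24 200] [319.255 191.73 ]
((319.0522155761719, 193.83871459960938), (20.871816635131836, 22.349498748779297), 176.5694122314453) [-1 -1 -1 -1]
```

View pics/c4.png

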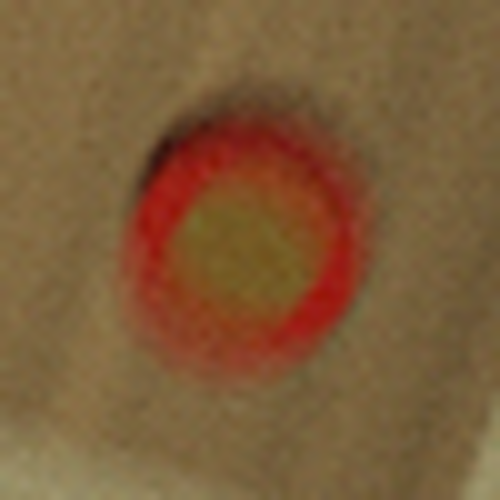

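```bash
python3 - <<'E'
from h import *
T,s=toolT()
T2=T.copy();T2[:3,3]=[541.134,207.136,199.779]
p=at('wrist',319.4,194.3,57,T2);print(p,T[:3,3])
g=0.5*(p+[540.5,208.7,57]);print(g,T[:3,:3].T@(np.array([g[0],g[1],38.])-T[:3,3]))
E
```

```text
[543.09816615 205.98174013  57.        ] [545.96422639 196.97985092 199.54311575]
[541.79908308 207.34087007  57.        ] [161.45249992   8.19909193  -9.31356784]
```

```bash
python3 - <<'E'
from h import *
for i in range(2):
    im,T,s=snap('wrist',f'w3{i}.png'); print(T[:3,3],s['t'],s['qd'])
T,s=toolT();print(T[:3,3])
cv2.imwrite('pics/c5.png',cv2.resize(im[170:220,290:350],None,fx=10,fy=10,interpolation=cv2.INTER_CUBIC))
E
```

```text
[545.96422639 196.97985092 199.54311575] 1.25 [-1.07095908 -1.26631807  0.55101476  1.35087881  1.96291588  1.44002211
 -9.24906055]
[544.1971021  199.91194624 199.60115097] 1.3 [-2.87167166 -0.67972323 -4.9469663   0.3431459  -3.19110091  0.80594496
 -3.48790721]
[542.25637309 204.16110311 199.59978829]
```

View pics/c5.png

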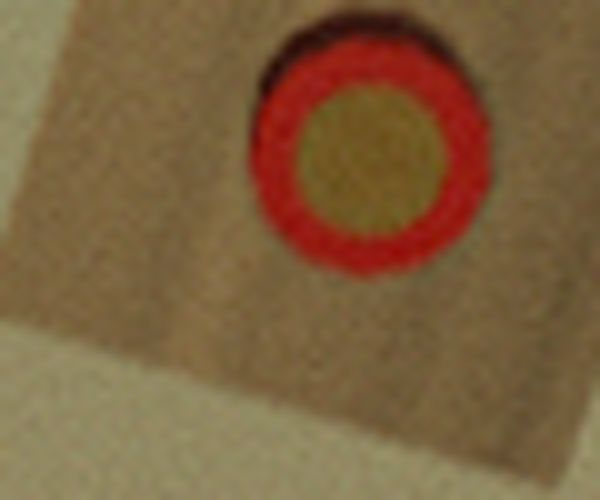

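```bash
python3 - <<'E'
from h import *
T,s=toolT()
T2=T.copy();T2[:3,3]=[544.197,199.912,199.60]
p=at('wrist',326.6,185.25,57,T2);print(p,T[:3,3])
im,T,s=snap('wrist','w4.png');print(T[:3,3])
r=(im[...,2]>1.6*im[...,0].astype(float)+30);r[:170]=0;r[225:]=0;r[:,:280]=0;r[:,360:]=0
print('red',r.sum())
c=max(cv2.findContours(r.astype(np.uint8),cv2.RETR_EXTERNAL,cv2.CHAIN_APPROX_NONE)[0],key=cv2.contourArea);print(cv2.fitEllipse(c))
cv2.imwrite('pics/c6.png',cv2.resize(im[170:220,290:350],None,fx=10,fy=10,interpolation=cv2.INTER_CUBIC))
E
```

```text
[540.32354144 210.49600198  57.        ] [542.25637309 204.16110311 199.59978829]
[542.25637309 204.16110311 199.59978829]
red 569
((323.1838684082031, 188.212158203125), (23.98337745666504, 26.37619400024414), 176.37503051757812)
```

View pics/c6.png

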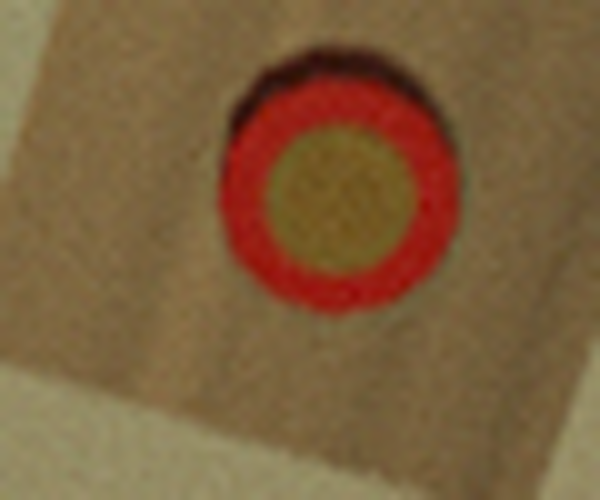

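```bash
python3 - <<'E'
from h import *
T,s=toolT();print(T[:3,3],s['t'],np.round(s['qd'],1))
T2=T.copy();T2[:3,3]=[542.256,204.161,199.60]
print(at('wrist',323.65,189.45,57,T2))
print(T[:3,:3].T@(np.array([540.4,209.2,38.])-T[:3,3]))
E
```

```text
[540.87887575 207.30806483 199.6210585 ] 1.4 [-1.9 -0.4 -2.8  0.2 -0.7  0.  -0. ]
[540.89981459 210.21271031  57.        ]
[161.61909342   1.73389969  -1.19896791]
```

{"op": "arm_command", "data": {"targets": [{"tx": 0.045, "ty": 0.002, "tz": -0.001, "yaw": 0, "hand": 60}, {"tx": 0.09, "ty": 0.002, "tz": -0.001, "yaw": 0, "hand": 60}, {"tx": 0.11, "ty": 0.002, "tz": -0.001, "yaw": 0, "hand": 60}, {"tx": 0.11, "ty": 0.002, "tz": -0.001, "yaw": 0, "hand": 60}, {"tx": 0.11, "ty": 0.002, "tz": -0.001, "yaw": 0, "hand": 60}]}}

```text
t: 2.02
ee_pos: [541.0, 210.9, 90.9]
orientation: [[0.0, 0.442, 0.897], [0.0, 0.897, -0.442], [-1.0, 0.0, 0.0]]
ft_force: [0.8, -1.0, 1.4]
grip_width: 65.4
```

```bash
python3 - <<'E'
from h import *
im,T,s=snap('wrist','w5.png'); print(s['t'],T[:3,3].round(2),s['grip_width'],np.round(s['qd'],1))
r=(im[...,2]>1.6*im[...,0].astype(float)+30);
c=max(cv2.findContours(r.astype(np.uint8),cv2.RETR_EXTERNAL,cv2.CHAIN_APPROX_NONE)[0],key=cv2.contourArea);print(cv2.fitEllipse(c))
E
```

```text
2.025 [541.04 210.92  90.85] 65.44506966706557 [ 0.2 -0.7  0.5 -0.6  0.1 -0.1 -0. ]
((316.9158935546875, 227.01072692871094), (36.43540954589844, 43.48707580566406), 1.0664950609207153)
```

View pics/w5.png

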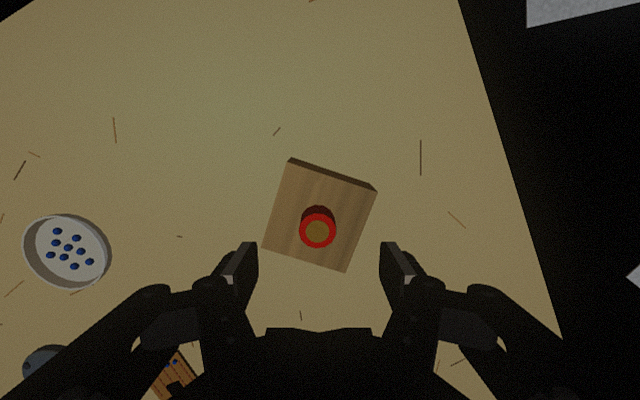

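```bash
python3 - <<'E'
from h import *
T,s=toolT();print(T[:3,3],s['t'])
T2=T.copy();T2[:3,3]=[541.04,210.92,90.85]
p=at('wrist',317.5,230.7,57,T2);print(p)
print(T[:3,:3].T@(np.array([p[0],p[1],38.])-T[:3,3]))
E
```

```text
[541.40265661 210.71366237  91.19471029] 2.075
[541.24519686 209.55286542  57.        ]
[53.19418057 -1.14951836  0.32742625]
```

{"op": "arm_command", "data": {"targets": [{"tx": 0.025, "ty": -0.001, "tz": 0, "yaw": 0, "hand": 60}, {"tx": 0.045, "ty": -0.001, "tz": 0, "yaw": 0, "hand": 60}, {"tx": 0.053, "ty": -0.001, "tz": 0, "yaw": 0, "hand": 60}, {"tx": 0.053, "ty": -0.001, "tz": 0, "yaw": 0, "hand": 60}, {"tx": 0.053, "ty": -0.001, "tz": 0, "yaw": 0, "hand": 255}, {"tx": 0.053, "ty": -0.001, "tz": 0, "yaw": 0, "hand": 255}, {"tx": 0.053, "ty": -0.001, "tz": 0, "yaw": 0, "hand": 255}, {"tx": 0.053, "ty": -0.001, "tz": 0, "yaw": 0, "hand": 255}]}}

```text
t: 3.08
ee_pos: [541.7, 210.2, 39.3]
orientation: [[0.003, 0.443, 0.897], [0.001, 0.897, -0.443], [-1.0, 0.002, 0.002]]
ft_force: [-0.8, -0.5, 6.1]
grip_width: 23.7
```

```bash
python3 - <<'E'
from h import *
im,T,s=snap('wrist','w6.png'); print(s['t'],T[:3,3].round(2),s['grip_width'],np.round(s['qd'],1),s['ft_force'])
a=im[180:360,200:440];b=imaging.snapshot('scene')[150:230,370:470,::-1]
cv2.imwrite('pics/c7.png',cv2.resize(a,None,fx=3,fy=3))
cv2.imwrite('pics/c8.png',cv2.resize(b,None,fx=6,fy=6))
E
```

```text
3.075 [541.7  210.16  39.31] 23.7155303155412 [-0.1  0.   0.  -0.  -0.   0.1  0. ] [-0.7788132  -0.48008104  6.05224461]
```

View pics/c7.png

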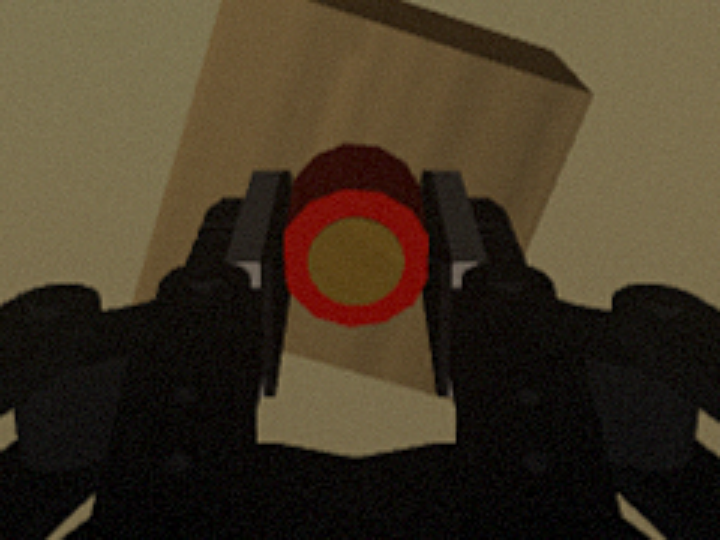

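View pics/c8.png

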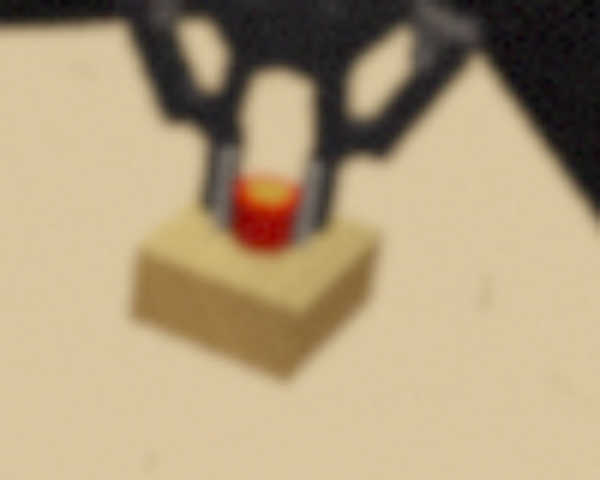

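{"op": "arm_command", "data": {"targets": [{"tx": -0.02, "ty": 0, "tz": 0, "yaw": 0, "hand": 255}, {"tx": -0.06, "ty": 0, "tz": 0, "yaw": 0, "hand": 255}, {"tx": -0.1, "ty": -0.015, "tz": 0.005, "yaw": 0, "hand": 255}, {"tx": -0.11, "ty": -0.06, "tz": 0.02, "yaw": 0, "hand": 255}, {"tx": -0.11, "ty": -0.115, "tz": 0.038, "yaw": 0, "hand": 255}, {"tx": -0.11, "ty": -0.17, "tz": 0.056, "yaw": 0, "hand": 255}, {"tx": -0.11, "ty": -0.225, "tz": 0.075, "yaw": 0, "hand": 255}, {"tx": -0.11, "ty": -0.27, "tz": 0.09, "yaw": 0, "hand": 255}]}}

```text
t: 4.18
ee_pos: [501.7, -74.4, 148.8]
orientation: [[0.003, 0.444, 0.896], [0.001, 0.896, -0.444], [-1.0, 0.002, 0.002]]
ft_force: [0.3, -0.7, -0.2]
grip_width: 23.9
```

```bash
python3 - <<'E'
from h import *
T,s=toolT();print(T[:3,3],s['grip_width'],np.round(s['qpos'],0));print(T[:3,:3].T@(np.array([483.5,-216.,140])-T[:3,3]))
E
```

```text
[501.68771812 -74.4465414  148.77514973] 23.947164085575203 [-17.   4.  24. 110.  -2.  66.  71.]
[   8.58789039 -134.91251671   46.58367697]
```

{"op": "arm_command", "data": {"targets": [{"tx": 0, "ty": -0.05, "tz": 0.03, "yaw": 0, "hand": 255}, {"tx": 0, "ty": -0.1, "tz": 0.065, "yaw": 0, "hand": 255}, {"tx": 0, "ty": -0.135, "tz": 0.087, "yaw": 0, "hand": 255}, {"tx": 0, "ty": -0.135, "tz": 0.087, "yaw": 0, "hand": 255}, {"tx": 0, "ty": -0.135, "tz": 0.087, "yaw": 0, "hand": 255}, {"tx": 0, "ty": -0.135, "tz": 0.087, "yaw": 0, "hand": 255}]}}

```text
t: 4.92
ee_pos: [519.9, -232.1, 148.4]
orientation: [[0.002, 0.442, 0.897], [0.002, 0.897, -0.442], [-1.0, 0.003, 0.001]]
ft_force: [-0.4, -0.6, -1.5]
grip_width: 23.7
```

```bash
python3 - <<'E'
from h import *
im,T,s=snap('wrist','w7.png'); print(s['t'],T.round(3),s['grip_width'],np.round(s['qd'],1),np.round(s['qpos']))
np.save('T7.npy',T)
print(proj('wrist',[483.5,-216.5,60],T))
E
```

```text
4.925 [[ 2.00000e-03  4.42000e-01  8.97000e-01  5.19863e+02]
 [ 2.00000e-03  8.97000e-01 -4.42000e-01 -2.32114e+02]
 [-1.00000e+00  3.00000e-03  1.00000e-03  1.48382e+02]
 [ 0.00000e+00  0.00000e+00  0.00000e+00  1.00000e+00]] 23.65300244119616 [-0.2 -0.2  0.2 -0.2  0.2 -0.1  0. ] [ -6.  13.  31. 102.  -7.  67.  91.]
(np.float64(316.26286356294617), np.float64(161.38007975646818))
```

View pics/w7.png

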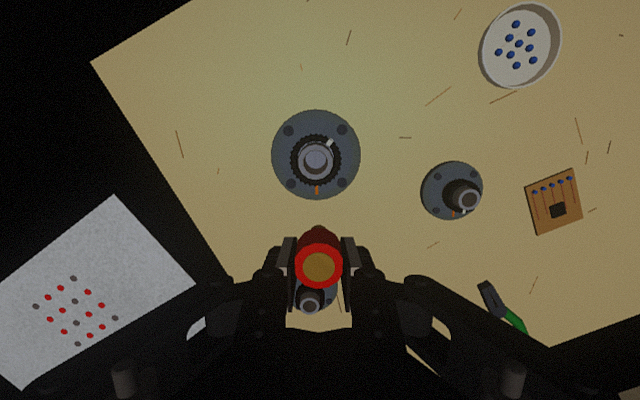

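```bash
python3 - <<'E'
from h import *
im=cv2.imread('pics/w7.png')
cv2.imwrite('pics/c9.png',cv2.resize(im[105:205,265:365],None,fx=6,fy=6,interpolation=cv2.INTER_CUBIC))
cv2.imwrite('pics/c10.png',cv2.resize(im[220:295,280:360],None,fx=6,fy=6,interpolation=cv2.INTER_CUBIC))
E
```

```text
(no output)
```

View pics/c9.png

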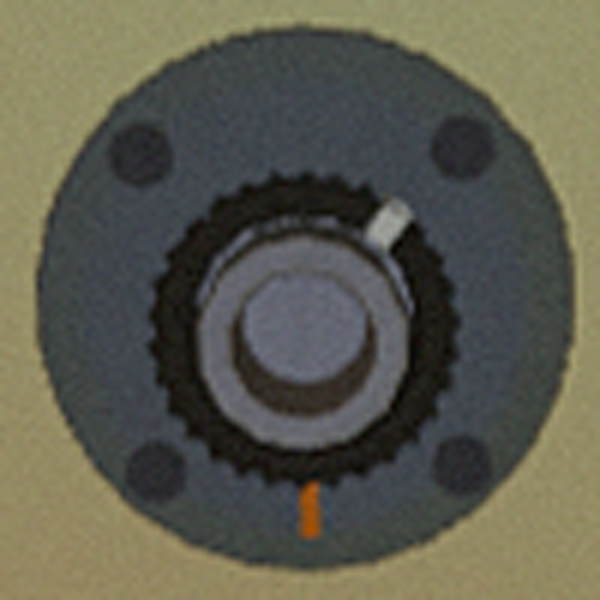

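View pics/c10.png

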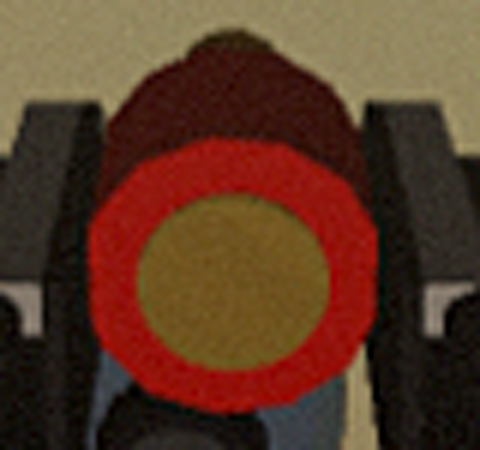

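```bash
python3 - <<'E'
from h import *
T=np.load('T7.npy')
r=at('wrist',315.8,162.1,60,T);f=at('wrist',265+306.5/6-.5,105+298.5/6-.5,18,T)
st=at('wrist',318.4,266.6,T[2,3]+17.7,T)
print('rim',r,'foot',f,'stud',st,'stud-TCP tool',T[:3,:3].T@(st-T[:3,3]))
T,s=toolT();print(T[:3,3])
for tgt in (r,): 
  d=tgt-st; d[2]=0; print('delta tool',T[:3,:3].T@d)
# tilt check: scene & top
a=imaging.snapshot('scene')[110:230,180:280,::-1];cv2.imwrite('pics/c11.png',cv2.resize(a,None,fx=5,fy=5,interpolation=cv2.INTER_CUBIC))
E
```

```text
rim [ 483.863307   -217.10771153   60.        ] foot [ 481.43216086 -216.39603433   18.        ] stud [ 519.66207551 -232.72397573  166.08209756] stud-TCP tool [-17.7016439   -0.58481576   0.10867479]
[ 519.90748422 -232.25687257  148.51376659]
delta tool [ -0.05823345  -1.81780486 -39.01425033]
```

View pics/c11.png

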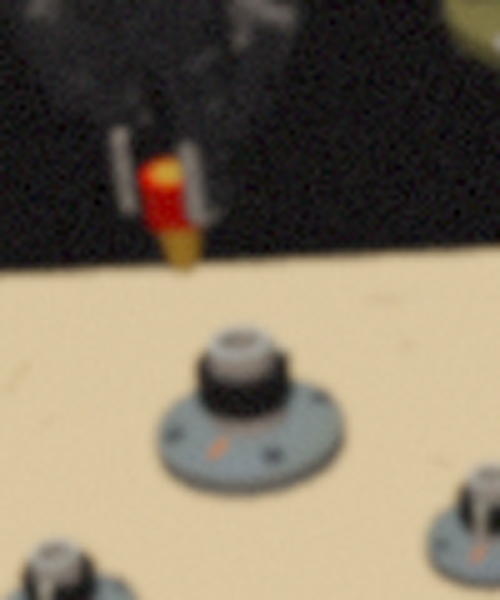

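```bash
python3 - <<'E'
from h import *
T=np.load('T7.npy')
st=np.array([519.66,-232.72,166.08]);im=cv2.imread('pics/w7.png')[220:295,280:360]
im=cv2.resize(im,None,fx=6,fy=6,interpolation=cv2.INTER_CUBIC)
im2=cv2.resize(imaging.snapshot('scene')[110:230,180:280,::-1],None,fx=6,fy=6,interpolation=cv2.INTER_CUBIC)
for dz,r in((0,13),(-22,13),(-22,9),(-46,6)):
    for cam,I,o in(('wrist',im,(280,220)),('scene',im2,(180,110))):
        q=np.array([proj(cam,p,T) for p in circ(st+[0,0,dz],r)]); q=((q-o+.5)*6-.5).astype(int)
        cv2.polylines(I,[q],True,(255,255,0),1)
cv2.imwrite('pics/c12.png',im);cv2.imwrite('pics/c13.png',im2[:450])
E
```

```text
(no output)
```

View pics/c12.png

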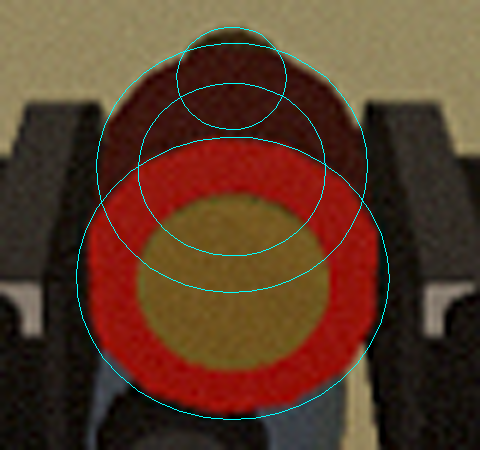

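View pics/c13.png

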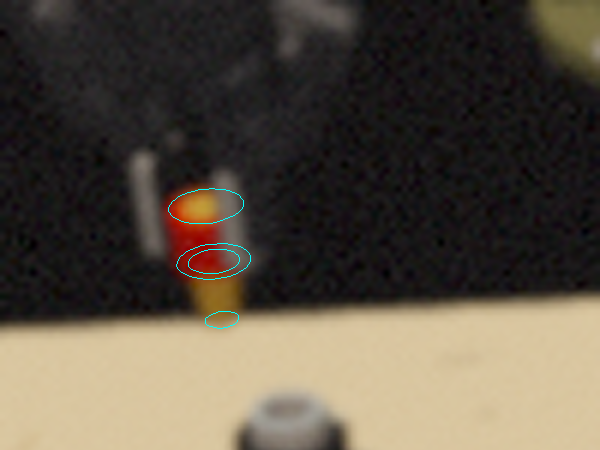

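{"op": "arm_command", "data": {"targets": [{"tx": 0, "ty": -0.001, "tz": -0.02, "yaw": 0, "hand": 255}, {"tx": 0.01, "ty": -0.002, "tz": -0.039, "yaw": 0, "hand": 255}, {"tx": 0.035, "ty": -0.002, "tz": -0.039, "yaw": 0, "hand": 255}, {"tx": 0.05, "ty": -0.002, "tz": -0.039, "yaw": 0, "hand": 255}, {"tx": 0.05, "ty": -0.002, "tz": -0.039, "yaw": 0, "hand": 255}, {"tx": 0.05, "ty": -0.002, "tz": -0.039, "yaw": 0, "hand": 255}]}}

```text
t: 5.82
ee_pos: [484.8, -217.5, 99.2]
orientation: [[0.004, 0.442, 0.897], [0.001, 0.897, -0.442], [-1.0, 0.002, 0.003]]
ft_force: [0.6, 0.6, -0.8]
grip_width: 23.9
```

```bash
python3 - <<'E'
from h import *
im,T,s=snap('wrist','w8.png'); print(s['t'],T.round(3),s['grip_width'],s['ft_force'])
a=im[150:310,240:400]
cv2.imwrite('pics/c14.png',cv2.resize(a,None,fx=3.5,fy=3.5,interpolation=cv2.INTER_CUBIC))
b=imaging.snapshot('scene')[130:230,180:280,::-1];cv2.imwrite('pics/c15.png',cv2.resize(b,None,fx=5,fy=5,interpolation=cv2.INTER_CUBIC))
b=imaging.snapshot('top')[210:310,360:460,::-1];cv2.imwrite('pics/c16.png',cv2.resize(b,None,fx=5,fy=5,interpolation=cv2.INTER_CUBIC))
E
```

```text
5.825 [[ 4.00000e-03  4.42000e-01  8.97000e-01  4.84839e+02]
 [ 1.00000e-03  8.97000e-01 -4.42000e-01 -2.17474e+02]
 [-1.00000e+00  2.00000e-03  3.00000e-03  9.92360e+01]
 [ 0.00000e+00  0.00000e+00  0.00000e+00  1.00000e+00]] 23.897117815680303 [ 0.61871979  0.62155761 -0.76884087]
```

View pics/c14.png

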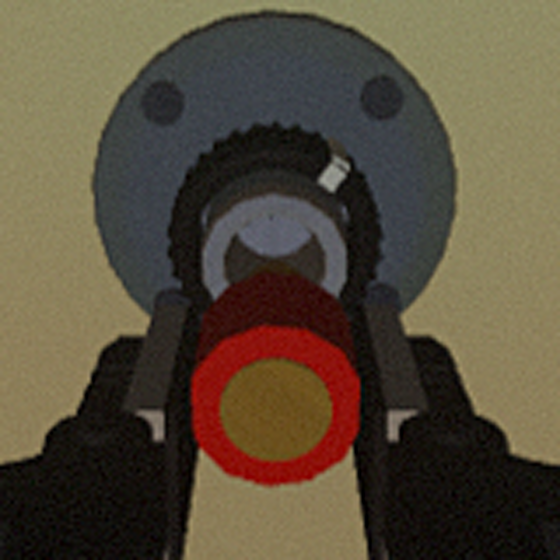

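View pics/c15.png

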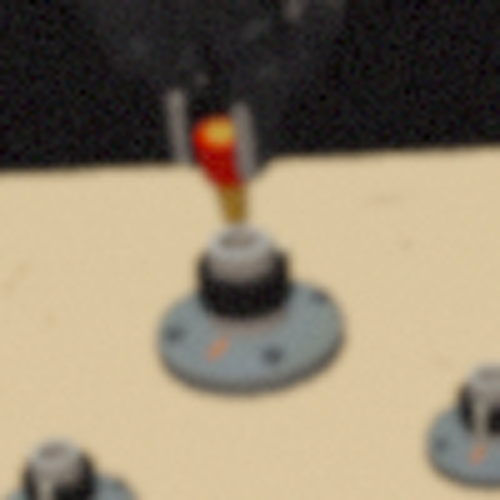

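{"op": "arm_command", "data": {"targets": [{"tx": 0.006, "ty": 0, "tz": -0.001, "yaw": 0, "hand": 255}, {"tx": 0.013, "ty": 0, "tz": -0.001, "yaw": 0, "hand": 255}, {"tx": 0.02, "ty": 0, "tz": -0.001, "yaw": 0, "hand": 255}, {"tx": 0.027, "ty": 0, "tz": -0.001, "yaw": 0, "hand": 255}, {"tx": 0.032, "ty": 0, "tz": -0.001, "yaw": 0, "hand": 255}, {"tx": 0.032, "ty": 0, "tz": -0.001, "yaw": 0, "hand": 255}, {"tx": 0.032, "ty": 0, "tz": -0.001, "yaw": 0, "hand": 255}]}}

```text
t: 6.85
ee_pos: [484.2, -217.2, 67.5]
orientation: [[0.004, 0.443, 0.897], [0.001, 0.897, -0.443], [-1.0, 0.003, 0.003]]
ft_force: [0.2, -1.0, -1.0]
grip_width: 23.8
```

```bash
python3 - <<'E'
from h import *
im,T,s=snap('wrist','w9.png'); print(s['t'],T.round(3),s['grip_width'],s['ft_force'],s['torque'])
a=im[150:310,240:400]
cv2.imwrite('pics/c17.png',cv2.resize(a,None,fx=3.5,fy=3.5,interpolation=cv2.INTER_CUBIC))
b=imaging.snapshot('scene')[130:230,180:280,::-1];cv2.imwrite('pics/c18.png',cv2.resize(b,None,fx=5,fy=5,interpolation=cv2.INTER_CUBIC))
E
```

```text
6.85 [[ 4.00000e-03  4.43000e-01  8.97000e-01  4.84225e+02]
 [ 1.00000e-03  8.97000e-01 -4.43000e-01 -2.17151e+02]
 [-1.00000e+00  3.00000e-03  3.00000e-03  6.75430e+01]
 [ 0.00000e+00  0.00000e+00  0.00000e+00  1.00000e+00]] 23.793056354154015 [ 0.17031618 -1.01574961 -1.0422734 ] [-0.01341482 -0.00758779 -0.03941614]
```

View pics/c17.png

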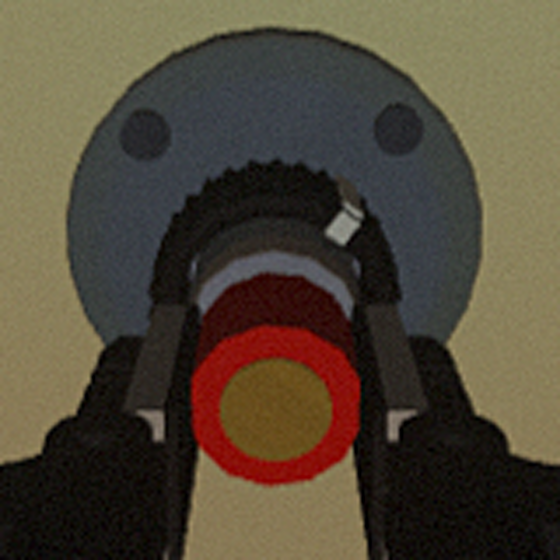

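View pics/c18.png

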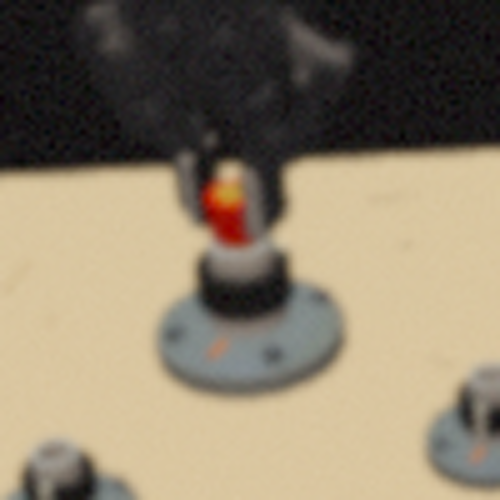

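{"op": "arm_command", "data": {"targets": [{"tx": 0.0015, "ty": 0, "tz": 0, "yaw": 0, "hand": 255}, {"tx": 0.003, "ty": 0, "tz": 0, "yaw": 0, "hand": 255}, {"tx": 0.003, "ty": 0, "tz": 0, "yaw": 0, "hand": 255}, {"tx": 0.003, "ty": 0, "tz": 0, "yaw": 0, "hand": 60}, {"tx": 0.003, "ty": 0, "tz": 0, "yaw": 0, "hand": 60}, {"tx": 0.003, "ty": 0, "tz": 0, "yaw": 0, "hand": 60}, {"tx": 0.003, "ty": 0, "tz": 0, "yaw": 0, "hand": 60}, {"tx": 0.003, "ty": 0, "tz": 0, "yaw": 0, "hand": 60}]}}

```text
t: 7.95
ee_pos: [484.4, -217.1, 64.7]
orientation: [[0.005, 0.443, 0.897], [0.001, 0.897, -0.443], [-1.0, 0.003, 0.004]]
ft_force: [0.1, 0.2, -0.4]
grip_width: 65.5
```

```bash
python3 - <<'E'
from h import *
im,T,s=snap('wrist','w10.png'); print(s['t'],T.round(3),s['grip_width'],s['ft_force'],s['torque'])
np.save('T10.npy',T)
a=im[150:310,220:420]
cv2.imwrite('pics/c19.png',cv2.resize(a,None,fx=3.5,fy=3.5,interpolation=cv2.INTER_CUBIC))
b=imaging.snapshot('scene')[130:230,180:280,::-1];cv2.imwrite('pics/c20.png',cv2.resize(b,None,fx=5,fy=5,interpolation=cv2.INTER_CUBIC))
E
```

```text
7.95 [[ 5.00000e-03  4.43000e-01  8.97000e-01  4.84355e+02]
 [ 1.00000e-03  8.97000e-01 -4.43000e-01 -2.17149e+02]
 [-1.00000e+00  3.00000e-03  4.00000e-03  6.46770e+01]
 [ 0.00000e+00  0.00000e+00  0.00000e+00  1.00000e+00]] 65.51716413918585 [ 0.08029946  0.23256848 -0.44654119] [-0.0696658  -0.02420378 -0.01100564]
```

View pics/c19.png

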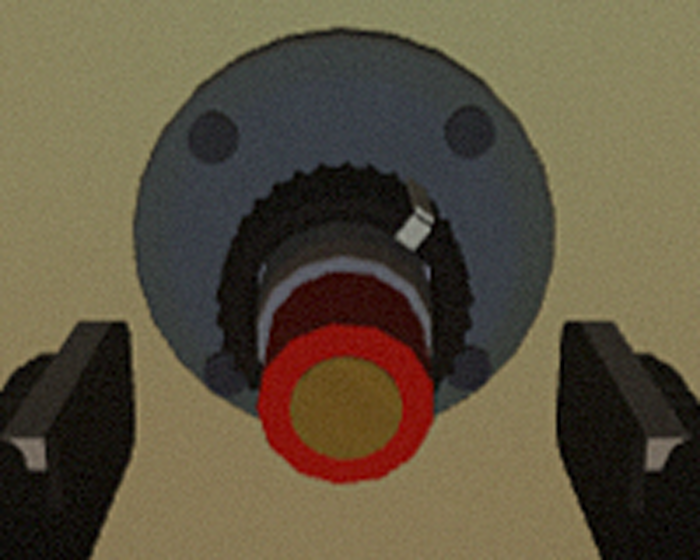

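View pics/c20.png

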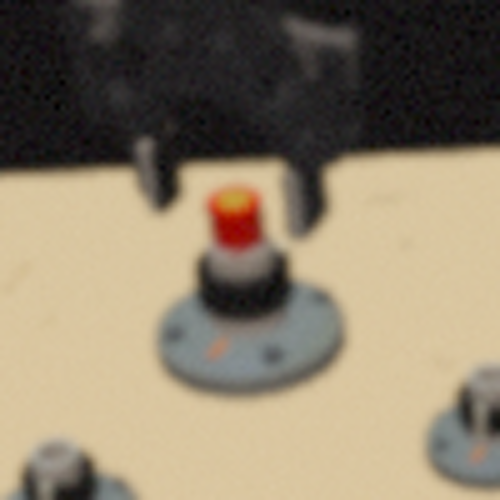

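{"op": "arm_command", "data": {"targets": [{"tx": 0.01, "ty": 0, "tz": 0, "yaw": 0, "hand": 60}, {"tx": 0.022, "ty": 0, "tz": 0, "yaw": 0, "hand": 60}, {"tx": 0.033, "ty": 0, "tz": 0, "yaw": 0, "hand": 60}, {"tx": 0.039, "ty": 0, "tz": 0, "yaw": 0, "hand": 60}, {"tx": 0.039, "ty": 0, "tz": 0, "yaw": 0, "hand": 60}, {"tx": 0.039, "ty": 0, "tz": 0, "yaw": 0, "hand": 60}]}}

```text
t: 8.8
ee_pos: [484.8, -217.3, 25.9]
orientation: [[0.005, 0.443, 0.897], [0.001, 0.897, -0.443], [-1.0, 0.003, 0.004]]
ft_force: [-0.7, -1.2, -1.1]
grip_width: 65.1
```

```bash
python3 - <<'E'
from h import *
im,T,s=snap('wrist','w11.png'); print(s['t'],T.round(3),s['grip_width'],s['ft_force'],np.round(s['qpos'],1))
a=im[150:310,220:420]
cv2.imwrite('pics/c21.png',cv2.resize(a,None,fx=3.5,fy=3.5,interpolation=cv2.INTER_CUBIC))
b=imaging.snapshot('scene')[130:230,180:280,::-1];cv2.imwrite('pics/c22.png',cv2.resize(b,None,fx=5,fy=5,interpolation=cv2.INTER_CUBIC))
E
```

```text
8.8 [[ 5.00000e-03  4.43000e-01  8.97000e-01  4.84777e+02]
 [ 1.00000e-03  8.97000e-01 -4.43000e-01 -2.17260e+02]
 [-1.00000e+00  3.00000e-03  4.00000e-03  2.59180e+01]
 [ 0.00000e+00  0.00000e+00  0.00000e+00  1.00000e+00]] 65.05042663097885 [-0.72238674 -1.19268918 -1.06826131] [ -5.   16.7  29.7 113.4 -10.6  52.2  94. ]
```

View pics/c21.png

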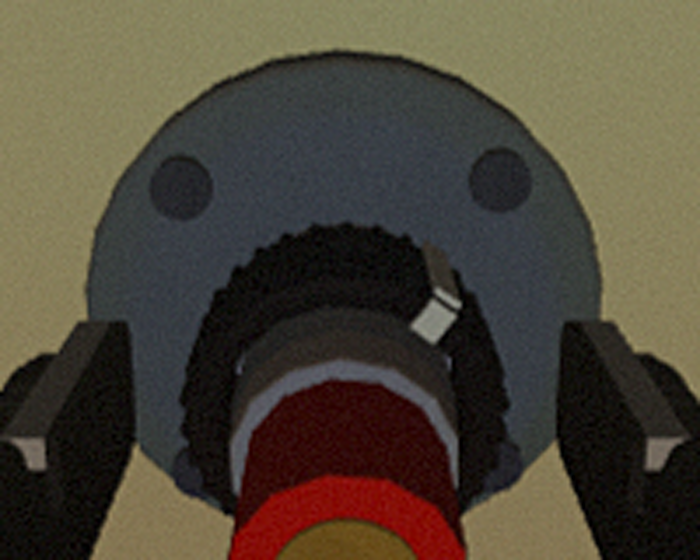

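View pics/c22.png

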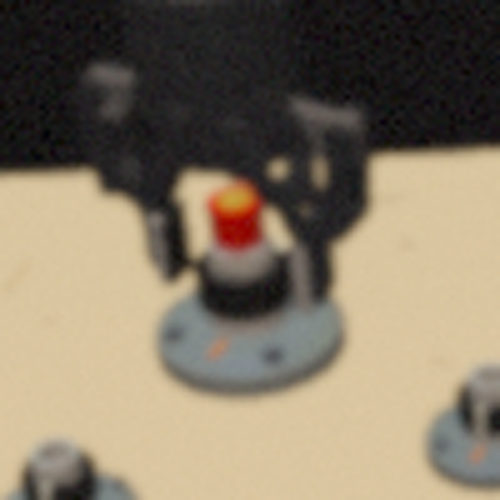

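{"op": "arm_command", "data": {"targets": [{"tx": 0.001, "ty": 0, "tz": -0.0005, "yaw": 0, "hand": 60}, {"tx": 0.001, "ty": 0, "tz": -0.0005, "yaw": 0, "hand": 255}, {"tx": 0.001, "ty": 0, "tz": -0.0005, "yaw": 0, "hand": 255}, {"tx": 0.001, "ty": 0, "tz": -0.0005, "yaw": 0, "hand": 255}, {"tx": 0.001, "ty": 0, "tz": -0.0005, "yaw": 0, "hand": 255}]}}

```text
t: 9.52
ee_pos: [484.4, -217.3, 25.6]
orientation: [[0.006, 0.443, 0.897], [0.001, 0.897, -0.443], [-1.0, 0.003, 0.005]]
ft_force: [-2.5, -1.0, 6.0]
grip_width: 41.9
```

```bash
python3 - <<'E'
from h import *
im,T,s=snap('wrist','w12.png'); print(s['t'],T.round(3),s['grip_width'],s['ft_force'],s['torque'],np.round(s['qpos'],1))
a=im[150:310,220:420]
cv2.imwrite('pics/c23.png',cv2.resize(a,None,fx=3.5,fy=3.5,interpolation=cv2.INTER_CUBIC))
E
```

```text
9.525 [[ 6.00000e-03  4.43000e-01  8.97000e-01  4.84448e+02]
 [ 1.00000e-03  8.97000e-01 -4.43000e-01 -2.17263e+02]
 [-1.00000e+00  3.00000e-03  5.00000e-03  2.56380e+01]
 [ 0.00000e+00  0.00000e+00  0.00000e+00  1.00000e+00]] 41.90918224475506 [-2.54343753 -1.01485613  6.0039867 ] [-0.1054853   0.47043236  0.03152012] [ -5.   16.7  29.8 113.5 -10.6  52.1  94. ]
```

View pics/c23.png

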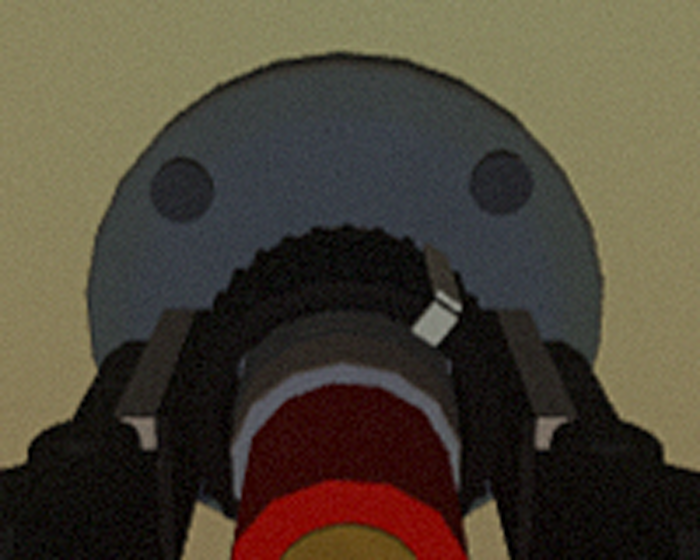

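{"op": "arm_command", "data": {"targets": [{"tx": 0, "ty": 0, "tz": 0, "yaw": 8, "hand": 255}, {"tx": 0, "ty": 0, "tz": 0, "yaw": 16, "hand": 255}, {"tx": 0, "ty": 0, "tz": 0, "yaw": 24, "hand": 255}, {"tx": 0, "ty": 0, "tz": 0, "yaw": 32, "hand": 255}, {"tx": 0, "ty": 0, "tz": 0, "yaw": 40, "hand": 255}, {"tx": 0, "ty": 0, "tz": 0, "yaw": 40, "hand": 255}]}}

```text
t: 10.32
ee_pos: [484.0, -217.7, 25.4]
orientation: [[0.005, 0.915, 0.403], [0.0, 0.403, -0.915], [-1.0, 0.004, 0.002]]
ft_force: [-1.0, -1.0, 1.2]
grip_width: 41.8
```

```bash
python3 - <<'E'
from h import *
im,T,s=snap('wrist','w13.png'); print(s['t'],T.round(3),s['grip_width'],s['ft_force'],s['torque'],np.round(s['qpos'],1))
a=im[150:310,220:420]
cv2.imwrite('pics/c24.png',cv2.resize(a,None,fx=3.5,fy=3.5,interpolation=cv2.INTER_CUBIC))
E
```

```text
10.325 [[ 5.00000e-03  9.15000e-01  4.03000e-01  4.83967e+02]
 [ 0.00000e+00  4.03000e-01 -9.15000e-01 -2.17657e+02]
 [-1.00000e+00  4.00000e-03  2.00000e-03  2.54130e+01]
 [ 0.00000e+00  0.00000e+00  0.00000e+00  1.00000e+00]] 41.82246019568101 [-1.0182402  -0.97298356  1.23072602] [-0.28516702  0.32890981 -0.04924728] [-10.8  17.8  36.6 113.7 -13.4  52.4  56.5]
```

View pics/c24.png

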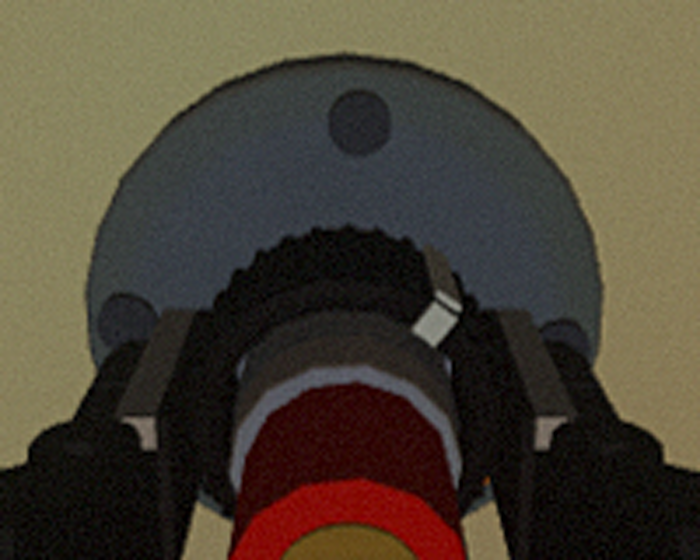

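{"op": "arm_command", "data": {"targets": [{"tx": 0, "ty": 0, "tz": 0, "yaw": 10, "hand": 255}, {"tx": 0, "ty": 0, "tz": 0, "yaw": 20, "hand": 255}, {"tx": 0, "ty": 0, "tz": 0, "yaw": 30, "hand": 255}, {"tx": 0, "ty": 0, "tz": 0, "yaw": 40, "hand": 255}, {"tx": 0.0005, "ty": 0, "tz": 0, "yaw": 50, "hand": 255}, {"tx": 0.0005, "ty": 0, "tz": 0, "yaw": 60, "hand": 255}, {"tx": 0.001, "ty": 0, "tz": 0, "yaw": 70, "hand": 255}, {"tx": 0.001, "ty": 0, "tz": 0, "yaw": 76, "hand": 255}]}}

```text
t: 11.38
ee_pos: [483.0, -217.4, 24.4]
orientation: [[0.003, 0.613, -0.79], [0.001, -0.79, -0.613], [-1.0, 0.001, -0.003]]
ft_force: [-4.3, 0.7, 5.3]
grip_width: 42.0
```

```bash
python3 - <<'E'
from h import *
im,T,s=snap('wrist','w14.png'); print(s['t'],T.round(3),s['grip_width'],s['ft_force'],s['torque'],np.round(s['qpos'],1))
a=im[150:310,220:420]
cv2.imwrite('pics/c25.png',cv2.resize(a,None,fx=3.5,fy=3.5,interpolation=cv2.INTER_CUBIC))
E
```

```text
11.375 [[ 3.00000e-03  6.13000e-01 -7.90000e-01  4.83014e+02]
 [ 1.00000e-03 -7.90000e-01 -6.13000e-01 -2.17419e+02]
 [-1.00000e+00  1.00000e-03 -3.00000e-03  2.44100e+01]
 [ 0.00000e+00  0.00000e+00  0.00000e+00  1.00000e+00]] 41.990828999956435 [-4.31385886  0.67197924  5.3164449 ] [0.09601622 0.86820759 0.05633546] [-22.8  21.7  51.3 114.1 -21.1  53.7 -13. ]
```

View pics/c25.png

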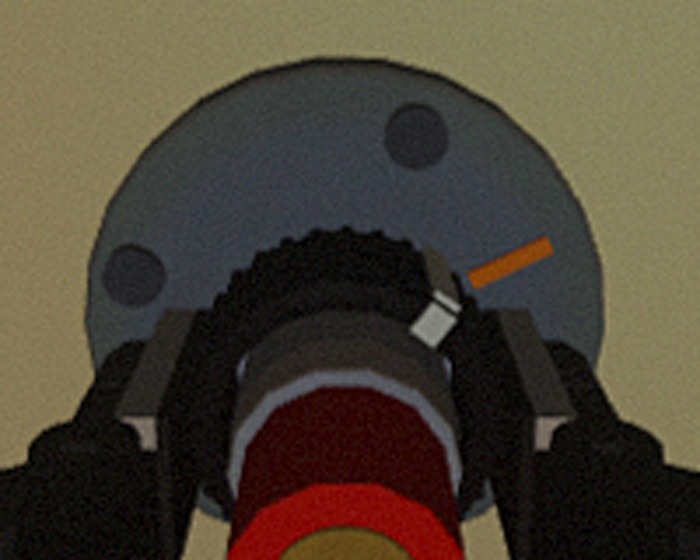

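{"op": "arm_command", "data": {"targets": [{"tx": 0, "ty": 0, "tz": 0, "yaw": 6, "hand": 255}, {"tx": 0, "ty": 0, "tz": 0, "yaw": 12, "hand": 255}, {"tx": 0, "ty": 0, "tz": 0, "yaw": 17, "hand": 255}, {"tx": 0, "ty": 0, "tz": 0, "yaw": 20, "hand": 255}, {"tx": 0, "ty": 0, "tz": 0, "yaw": 20, "hand": 255}]}}

```text
t: 12.05
ee_pos: [482.8, -217.2, 24.3]
orientation: [[0.002, 0.305, -0.952], [0.002, -0.952, -0.305], [-1.0, -0.001, -0.003]]
ft_force: [-2.8, 0.6, 2.7]
grip_width: 41.9
```

```bash
python3 - <<'E'
from h import *
im,T,s=snap('wrist','w15.png'); print(s['t'],T.round(3),s['grip_width'],s['ft_force'],s['torque'],np.round(s['qpos'],1),np.degrees(np.arctan2(T[1,1],T[0,1])))
a=im[150:310,220:420]
cv2.imwrite('pics/c26.png',cv2.resize(a,None,fx=3.5,fy=3.5,interpolation=cv2.INTER_CUBIC))
E
```

```text
12.05 [[ 2.00000e-03  3.05000e-01 -9.52000e-01  4.82790e+02]
 [ 2.00000e-03 -9.52000e-01 -3.05000e-01 -2.17163e+02]
 [-1.00000e+00 -1.00000e-03 -3.00000e-03  2.42620e+01]
 [ 0.00000e+00  0.00000e+00  0.00000e+00  1.00000e+00]] 41.928645368574294 [-2.78027485  0.58082433  2.66595052] [ 0.01064426  0.45664698 -0.0520897 ] [-26.1  23.4  55.6 114.2 -23.9  54.5 -30.7] -72.2530245902528
```

View pics/c26.png

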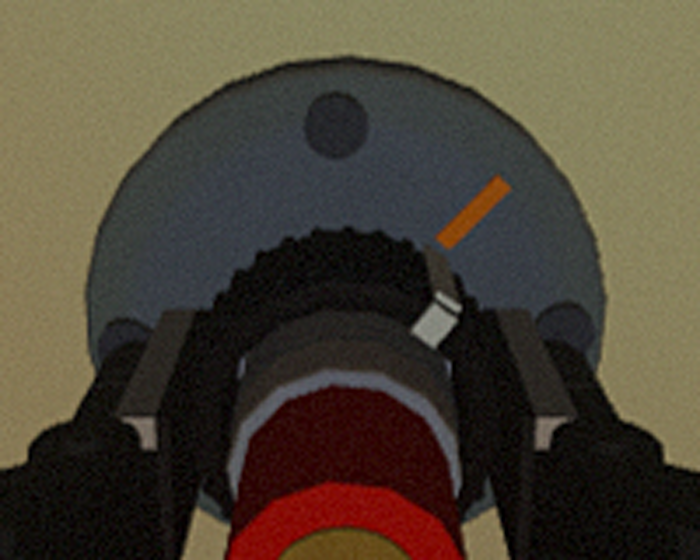

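{"op": "arm_command", "data": {"targets": [{"tx": 0, "ty": 0, "tz": 0, "yaw": 3, "hand": 255}, {"tx": 0, "ty": 0, "tz": 0, "yaw": 5, "hand": 255}, {"tx": 0, "ty": 0, "tz": 0, "yaw": 7, "hand": 255}, {"tx": 0, "ty": 0, "tz": 0, "yaw": 7, "hand": 255}]}}

```text
t: 12.6
ee_pos: [482.7, -217.1, 24.2]
orientation: [[0.002, 0.188, -0.982], [0.002, -0.982, -0.188], [-1.0, -0.001, -0.002]]
ft_force: [-2.3, 0.2, 2.9]
grip_width: 42.0
```

```bash
python3 - <<'E'
from h import *
im,T,s=snap('wrist','w16.png'); print(s['t'],s['grip_width'],s['ft_force'],s['torque'],np.round(s['qpos'],1),np.degrees(np.arctan2(T[1,1],T[0,1])))
a=im[150:310,220:420]
cv2.imwrite('pics/c27.png',cv2.resize(a,None,fx=3.5,fy=3.5,interpolation=cv2.INTER_CUBIC))
E
```

```text
12.6 42.03006779853294 [-2.32493049  0.22674394  2.92451706] [-0.04922547  0.41251747  0.28375904] [-27.3  24.1  57.1 114.2 -25.   54.8 -36.7] -79.1927871580583
```

View pics/c27.png

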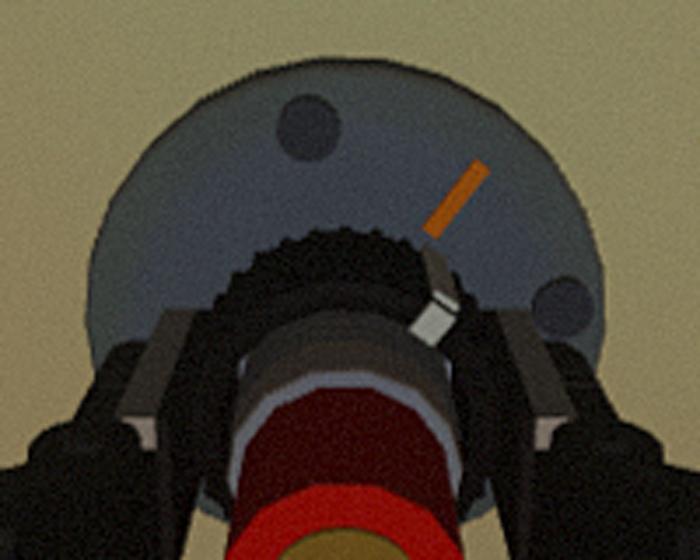

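{"op": "arm_command", "data": {"targets": [{"tx": 0, "ty": 0, "tz": 0, "yaw": 3, "hand": 255}, {"tx": 0, "ty": 0, "tz": 0, "yaw": 5, "hand": 255}, {"tx": 0, "ty": 0, "tz": 0, "yaw": 5, "hand": 255}]}}

```text
t: 13.02
ee_pos: [482.7, -217.0, 24.2]
orientation: [[0.001, 0.105, -0.994], [0.001, -0.994, -0.105], [-1.0, -0.001, -0.001]]
ft_force: [-2.3, 0.3, 1.3]
grip_width: 41.9
```

```bash
python3 - <<'E'
from h import *
im,T,s=snap('wrist','w17.png'); print(s['t'],s['grip_width'],s['ft_force'],s['torque'],np.round(s['qpos'],1),np.degrees(np.arctan2(T[1,1],T[0,1])),T[:3,3])
np.save('T17.npy',T)
a=im[150:310,220:420]
cv2.imwrite('pics/c28.png',cv2.resize(a,None,fx=3.5,fy=3.5,interpolation=cv2.INTER_CUBIC))
E
```

```text
13.025 41.85689021690933 [-2.32274785  0.30106293  1.29564607] [-0.14989474  0.52387135  1.75219885] [-28.1  24.7  58.2 114.2 -25.8  55.  -40.9] -83.97990173276023 [ 482.74925442 -216.99059144   24.19613482]
```

View pics/c28.png

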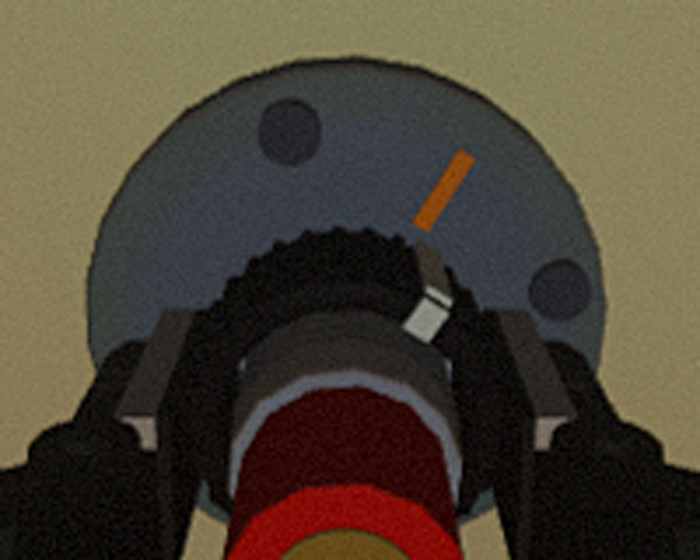

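The moment about z has climbed to 1.75 N m and the mark lines up with the orange line, so the nut is on its stop. I'll back it off now.

{"op": "arm_command", "data": {"targets": [{"tx": 0, "ty": 0, "tz": 0, "yaw": -6, "hand": 255}, {"tx": 0, "ty": 0, "tz": 0, "yaw": -14, "hand": 255}, {"tx": 0, "ty": 0, "tz": 0, "yaw": -23, "hand": 255}, {"tx": 0, "ty": 0, "tz": 0, "yaw": -32, "hand": 255}, {"tx": -0.0005, "ty": 0, "tz": 0, "yaw": -41, "hand": 255}, {"tx": -0.0005, "ty": 0, "tz": 0, "yaw": -50, "hand": 255}, {"tx": -0.0005, "ty": 0, "tz": 0, "yaw": -56, "hand": 255}, {"tx": -0.0005, "ty": 0, "tz": 0, "yaw": -60, "hand": 255}]}}

```text
t: 14.08
ee_pos: [483.3, -217.6, 24.9]
orientation: [[0.004, 0.913, -0.409], [0.001, -0.409, -0.913], [-1.0, 0.003, -0.003]]
ft_force: [-0.1, -1.2, 0.9]
grip_width: 42.2
```

```bash
python3 - <<'E'
from h import *
ax=np.array([483.7,-217.0])
def ang(T,u,v,z):
    p=at('wrist',u,v,z,T); d=p[:2]-ax; return np.degrees(np.arctan2(d[1],d[0])), np.hypot(*d)
T=np.load('T17.npy')
g=lambda x,y:(220+(x+.5)/3.5-.5,150+(y+.5)/3.5-.5)
print('bottom: mark',ang(T,*g(427,314),48),'orange',ang(T,*g(422,226),18),ang(T,*g(466,156),18))
im,T,s=snap('wrist','w18.png'); print(s['t'],s['grip_width'],s['ft_force'],s['torque'],np.round(s['qpos'],1),np.degrees(np.arctan2(T[1,1],T[0,1])),T[:3,3])
E
```

```text
bottom: mark (np.float64(-29.260054371347636), np.float64(19.44876700388095)) orange (np.float64(-28.517458516892717), np.float64(22.55850017006919)) (np.float64(-26.838238007996793), np.float64(35.89117958666922))
14.075 42.2004954895995 [-0.05273866 -1.21373275  0.86200633] [-0.26646924  0.1197738  -0.08381443] [-18.   19.7  45.2 113.9 -17.6  53.   12.2] -24.144705942949464 [ 483.26670006 -217.61845906   24.88185282]
```

{"op": "arm_command", "data": {"targets": [{"tx": 0, "ty": 0, "tz": 0, "yaw": -9, "hand": 255}, {"tx": 0, "ty": 0, "tz": 0, "yaw": -18, "hand": 255}, {"tx": 0, "ty": 0, "tz": 0, "yaw": -26, "hand": 255}, {"tx": 0, "ty": 0, "tz": 0, "yaw": -31, "hand": 255}, {"tx": 0, "ty": 0, "tz": 0, "yaw": -31, "hand": 255}, {"tx": 0, "ty": 0, "tz": 0, "yaw": -31, "hand": 255}]}}

```text
t: 14.88
ee_pos: [483.7, -217.7, 25.1]
orientation: [[0.005, 0.993, 0.118], [0.001, 0.118, -0.993], [-1.0, 0.005, -0.001]]
ft_force: [0.2, 0.2, 2.1]
grip_width: 42.0
```

```bash
python3 - <<'E'
from h import *
im,T,s=snap('wrist','w19.png'); print(s['t'],s['grip_width'],s['ft_force'],s['torque'],np.round(s['qpos'],1),np.degrees(np.arctan2(T[1,1],T[0,1])),T[:3,3])
np.save('T19.npy',T)
cv2.imwrite('pics/c29.png',cv2.resize(im[150:310,220:420],None,fx=3.5,fy=3.5,interpolation=cv2.INTER_CUBIC))
b=imaging.snapshot('scene')[130:230,180:280,::-1];cv2.imwrite('pics/c30.png',cv2.resize(b,None,fx=5,fy=5,interpolation=cv2.INTER_CUBIC))
E
```

```text
14.875 41.982168599477596 [0.1802809  0.17551917 2.09555203] [-0.11613204  0.06133253  0.00049975] [-12.9  18.3  39.2 113.8 -14.7  52.6  40.6] 6.792481585349671 [ 483.69383534 -217.73546014   25.13050945]
```

View pics/c29.png

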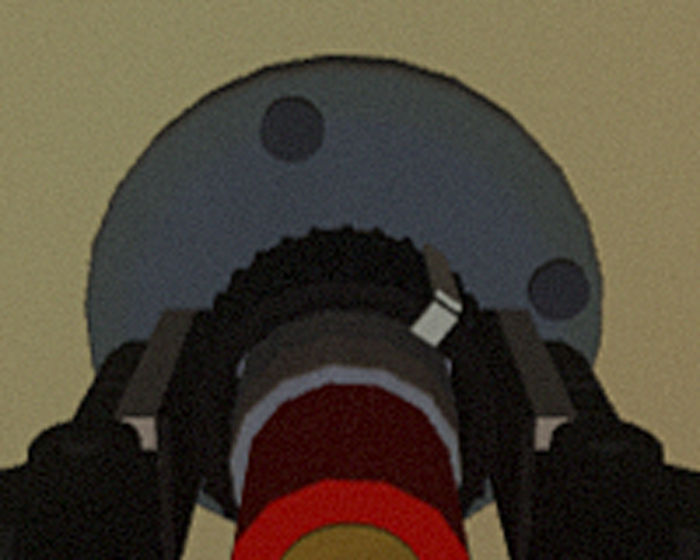

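View pics/c30.png

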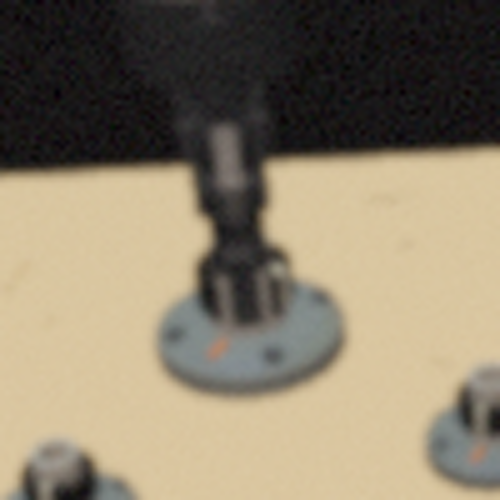

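```bash
python3 - <<'E'
from h import *
ax=np.array([483.7,-217.0])
T=np.load('T19.npy');p=at('wrist',220+435.5/3.5-.5,150+318.5/3.5-.5,49,T)
d=p[:2]-ax;a=np.degrees(np.arctan2(d[1],d[0]));print(a,'turn vs -28:',a+28,'vs mark at bottom',a+29.3)
# bystanders, start vs now (top view)
b=imaging.snapshot('top')[:,:,::-1];cv2.imwrite('pics/top9.png',b)
s=telemetry.get_state();print(s['t'],s['grip_width'],s['ft_force'])
E
```

```text
59.45847536626692 turn vs -28: 87.45847536626692 vs mark at bottom 88.75847536626692
15.025 41.781284172242714 [ 0.26896235 -0.48329688  2.82264099]
```

View pics/top9.png

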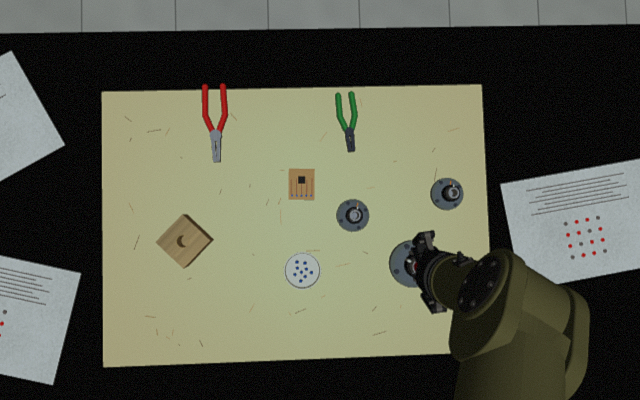

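The nut is about 88° off its stop and still gripped, the stud is seated, and the bystanders are where they started. I'm handing the job in.

```bash
python3 - <<'E'
from cell import order
print(order.sign_off())
E
```

```text
the job is handed in; nothing more can be done
None
```

The stud is seated in the 90 mm base and let go. The nut was screwed down to its stop and backed off a quarter turn, and the gripper is still holding it. I handed the job in after about 15 s of robot time; no verdict is reported.

- **Stud:** after release its head sat upright on the rim in both the wrist and scene views. The fingers opened to 65 mm, well clear of it.
- **Nut at the bottom:** the moment about the vertical rose to 1.75 N m at the stop. The white mark stood within about 2° of the orange mark. The pads gave a few degrees there, so I judged the back-off from the mark rather than from the wrist turn.
- **Nut at the end:** the mark shows it 87–89° off the stop. The fingers are still closed on it, reading 42 mm on the 44 mm nut. I did not measure the grip force on the nut itself.
- **Bystanders:** the last top picture shows the dish, board, pliers and cutters where they started, judged by eye.
- **Small disagreements:**
  - My first move call was refused because it left out the yaw value, so nothing moved.
  - The top and wrist cameras disagreed by 1–2 mm on positions.

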